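# Close the movement testers and plug in the test probe

### The arm

A 6-joint arm with a two-finger parallel gripper is mounted at the origin on the work surface. World frame = base frame: x ahead of the robot, y to its left, z up, the work surface at z = 0. Lengths are in m, angles in degrees, forces in N, time in s.
With the tool pointing down it reaches from about 0.3 to 0.875 m from the base axis. Payload 6.4 kg.
Tool frame: the origin (TCP) lies at the very end of the fingers, on their centre line; the grasp point (between the pads) lies 19 mm behind it; z points along the fingers, y is the line along which they close (so a half turn about z gives the same grasp; the last joint's range is limited). The gripper opens to 85 mm and grips with 20 to 120 N. Pads are 22 mm wide; open, the fingers measure 114 mm over their backs; the gripper's body (76 mm by 85 mm) begins 54 mm behind the grasp point. The pads swing forward as they close: fully open they stand 13 mm farther back than shut.
Start: joints at [54.299, 10.359, 92.074, -0, 77.567, -11.82], TCP at [0.233, 0.526, 0.211] pointing down, gripper open.
Joint ranges: [-171.53, 171.53], [-51.25, 118.39], [17.06, 147.69], [-65.23, 245.23], [0, 150.52], [-178.68, 178.68]. Speed limits (degrees/s): [147.25, 147.25, 172.46, 180, 180, 180].

### API

Orientations are given as a 3x3 rotation matrix whose columns are the frame's x, y, z axes.
In Python, from workcell import manip gives the robot as it stands. The module is installed in compiled form; this text tells all that it offers.
- The arm moves only by the tool move_arm, never from a script. Its argument "targets" is text: rows parted by semicolons, each of 6 numbers parted by spaces: the shift along the tool's x, y, z as a fraction of full scale, then the turn, a rotation vector about the tool's x, y, z as a fraction of full scale. In form: dx dy dz rx ry rz; .... A call has 1 to 8 rows; each row is the pose to reach, as a shift and turn from the pose commanded when the call began, along the tool's axes at that moment; what a row does not reach only later rows make up. Full scale, the value 1, is 0.15 m for a shift and 45 degrees for a turn. A row lasts 1/10 s, in which the tool goes at most 50 mm and 8.59 degrees, less where a joint would pass 70% of its speed; a pose out of reach is approached as far as the arm can. A call with a number of a shift or a turn outside -1 to 1 is refused whole. A call with a gripper value outside its range is refused whole. "gripper" is the finger opening in mm, from 0 to 85.4, set as the call begins (left out, the last holds). The fingers move at their own pace and stop on an object; "force" is the grip in N (left out, the last holds). Time passes only in rows, so rows that repeat a pose let the fingers close. It gives the time, the measured TCP pose, the force, the opening and the grip force at its end, in the units of the state.
- manip.sense(): the state, without advancing time (a new reading comes with each control period).
- manip.camera(name): name is "side" or "top"; returns (picture, depth): 480x640x3 uint8, blue, green, red; 480x640 float32, m along the optical axis (not along the pixel's ray), 0 where there is no reading.
- manip.camera_info(name): a dict with "fov_y" (degrees; the focal length in pixels is half the picture's height over the tangent of half this angle, whatever the lens; pixels are square), "cx", "cy" (the principal point, pixels), "extrinsics" (4x4, takes a point from world to camera coordinates). Camera axes: x right, y down, z forward; pixel columns grow to the right and rows downward; lengths in m; the calibration is good to about 2 mm. A picture is of the moment at which its call begins. camera_info takes no time and is no camera call.
- manip.job_done(): hands the job in; it is judged then, once.
Trained networks look in the newest picture that a camera, given by its name, has taken for a name from the list of things; names that differ only in an ending like _2 or _b are one class to them, and where a whole thing is asked for, a point or a joint stands for the part that bears it (a point fixed in the world has none). Each returns a list of dicts, best first, with "conf" (0 to 1); they miss things now and then, are a little off and sometimes report something else, mostly with a low value. They report only what shows in the picture. A call takes as long as a camera call.
- manip.find_in(thing, camera): "at" ([x, y, z] in m, in world coordinates, good to about 4 mm: the middle of the surface that is visible of it).
- manip.spot_point(thing, camera): "at" ([x, y, z] in m, in world coordinates, good to about 4 mm: a listed point, or the origin of a listed thing).
The state is a dict: "time_s": time; "qpos": joint angles; "qd": joint speeds; "joint_efforts": joint torques, N m; "eef_pos": TCP position; "orientation": TCP orientation; "force": force on the tool from outside, world axes, zero at the start; "ft_torque": the same for the moment, N m; "width": finger opening in m; "grasp_force": force on a finger pad.
Only numpy, scipy, OpenCV 4.12 (cv2) and the standard library are available. Lean on these libraries where they do the work, as an engineer would, in place of code of your own. Each camera call takes 0.05 s, during which the arm holds its last target. There are 200 camera calls.

### The job

Press the hinged covers of both movement testers down until each one snaps shut and stays shut by itself. Then take the test probe out of its stand and put it fully home, pin down, in the terminal opening of the larger tester, and leave it standing there. Leave the other things on the bench where they are.

Things in the scene. Friction and masses are not known exactly. Their poses are not given: they have to be found in the camera images.
- large_tester: The large movement tester, fixed: a low grey box 160 mm deep (x), 110 mm wide (y), 38 mm high, with a big pocket-watch movement in a bay under a hinged window cover. Origin: centre of its underside; x points from its front edge (robot's side) to the hinge at the back, z up. Its 52 mm deep front deck has a square catch slot in the middle and the terminal on the left (+y).
- large_cover (a joint): Angle of the large cover, rad: 0 shut flat; starts open at 0.6 to 1.0; stop 1.25. Its free edge swings up and away from the robot. Stays half open, but springs up again if pressed down and let go, unless the nib under its tab has passed the sprung catch (about 0.16 to 0.06 rad, 10 N on the tab); then it holds itself at 0 to 0.02. Frame 6 mm thick, 106 mm wide, clear pane.
- large_lip (a point): Where to press: on the upper (outer) face of the ribbed black tab (30 mm wide, 34 mm long) in the middle of the large cover's free edge, 118 mm from the hinge line and 14 mm inside the tab's end. Moves with the cover; when shut, 8 mm above the hinge line.
- large_hinge (a point): Middle of the large cover's hinge line (turning axis along the tester's y), 76 mm behind the tester's origin and 39.5 mm above the bench.
- large_terminal (a point): Centre of the mouth of the large tester's round terminal opening in its deck, 38 mm above the bench, in a thin brass ring: a straight upright hole 10.5 mm wide, 35 mm deep, with a 1.5 mm chamfer. Its axes are the tester's. This is the one the probe goes into.
- small_tester: The small movement tester, fixed: a low grey box 134 mm deep (x), 90 mm wide (y), 38 mm high, with a small wrist-watch movement in a bay under a hinged window cover. Origin: centre of its underside; x points from its front edge (robot's side) to the hinge at the back, z up. Its 52 mm deep front deck has a square catch slot in the middle and the terminal on the left (+y).
- small_cover (a joint): Angle of the small cover, rad: 0 shut flat; starts open at 0.6 to 1.0; stop 1.25. Its free edge swings up and away from the robot. Stays half open, but springs up again if pressed down and let go, unless the nib under its tab has passed the sprung catch (about 0.16 to 0.06 rad, 10 N on the tab); then it holds itself at 0 to 0.02. Frame 6 mm thick, 86 mm wide, clear pane.
- small_lip (a point): Where to press: on the upper (outer) face of the ribbed black tab (30 mm wide, 34 mm long) in the middle of the small cover's free edge, 92 mm from the hinge line and 14 mm inside the tab's end. Moves with the cover; when shut, 8 mm above the hinge line.
- small_hinge (a point): Middle of the small cover's hinge line (turning axis along the tester's y), 63 mm behind the tester's origin and 39.5 mm above the bench.
- small_terminal (a point): Centre of the mouth of the small tester's round terminal opening in its deck, 38 mm above the bench, in a thin brass ring: a straight upright hole 10.5 mm wide, 35 mm deep, with a 1.5 mm chamfer. Its axes are the tester's. The probe does not belong here.
- probe: Test probe, loose, about 60 g, 115 mm long. Origin: centre of its tip, z along it up to the handle. Steel pin 8 mm thick, 32 mm long (last 6 mm tapered to 5 mm), then a collar 20 mm wide and 6 mm high, then a round black handle 16 mm thick, 38 to 115 mm above the tip. Starts upright in the stand's hole, its collar on the stand's top.
- stand: Probe stand, fixed: dark wooden block 70 x 70 x 40 mm with a hole in the middle (as the terminals'). Origin: centre of its underside.
- loupe: Bystander, loose, to be left alone: black eyeglass loupe, 40 mm wide, 46 mm high, standing (origin: centre of its underside).
- screwdriver: Bystander, loose, to be left alone: steel screwdriver lying flat, 120 mm long (origin: underside, about the middle).
- tweezers: Bystander, loose, to be left alone: steel tweezers lying flat, 124 mm long, 7 mm high (origin: underside, the middle).
- bell_press: Bystander, loose, to be left alone: white bell-shaped press with a thin upright handle, 52 mm wide, 102 mm high (origin: centre of its underside).
- case_cushion: Bystander, loose, to be left alone: dark wooden cushion 60 mm wide with a watch case on it, 25 mm high (origin: centre of its underside).
- oil_bottle: Bystander, loose, to be left alone: white oil bottle, 32 mm wide, 85 mm high (origin: centre of its underside).
- parts_jar: Bystander, loose, to be left alone: low glass jar, 52 mm wide, 35 mm high (origin: centre of its underside).

How it is judged (in metres and radians):
On the way, in this order (a step that is already met when the one before it is completed fails the run):
1. both covers are snapped shut at once (each below 0.045 rad) (value of joint each of large_cover, small_cover below 0.045 rad), for 0.3 s.
2. the probe stands in the larger tester's terminal, pin at least 27 of its 32 mm deep (z of probe in the frame of large_terminal below -0.027 m and horizontal distance between probe and large_terminal below 0.005 m and angle between probe's own z axis and vertical below 0.1 rad), for 0.2 s.
At the end, for the whole second after the job is handed in: Both covers are shut and held by their catches (each below 0.045 rad), and the probe stands at rest in the larger tester's terminal: pin at least 27 mm deep, tip within 5 mm of the opening's centre line seen from above, within 0.1 rad of upright (all of step 1 and all of step 2 and linear speed of probe below 0.02 m/s); the robot touches nothing.
It fails at once if a bystander is moved by more than 30 mm (distance of any of loupe, screwdriver, tweezers, bell_press, case_cushion, oil_bottle, parts_jar from where it was at the start of the episode above 0.03 m).
It also fails if it takes over 64 s, if anything falls off the work surface, if the arm or the gripper's body presses on something with over 40 N, if the wrist force passes 120 N, or if a joint passes its speed limit or range.

## Working session

There is one attempt and no reset: what is moved stays moved. The work goes in short steps, Python scripts to look and compute and a tool call to move; the robot and the scene stay as the last step left them, time stands still between calls to the robot, and variables do not carry over. Pictures are saved under pics/ and viewed, at most 12 in all, crops included, and the job is handed in when it is done.

Besides the shell and the picture viewer there is one more tool, called after ">>>" as name(argument=value, ...) on one line, values as JSON. move_arm: Moves the arm, as the interface text tells. Shift numbers are shares of 0.15 m and turn numbers shares of 45 degrees, none past 1 either way. Its arguments: {"type":"object","properties":{"targets":{"type":"string"},"gripper":{"type":"number"},"force":{"type":"number"}},"required":["targets"]}

```bash
mkdir -p pics
python3 - <<'E'
from workcell import manip
import cv2,numpy as np
for c in ("top","side"):
    p,d=manip.camera(c); cv2.imwrite(f"pics/{c}0.png",p); np.save(f"pics/{c}0.npy",d)
    i=manip.camera_info(c); print(c,i["fov_y"],i["cx"],i["cy"],np.round(i["extrinsics"],3).tolist())
    for t in ["large_tester","large_lip","large_hinge","large_terminal","small_tester","small_lip","small_hinge","small_terminal","probe","stand","loupe","bell_press","oil_bottle","parts_jar","case_cushion"]:
        print(t,[(np.round(r["at"],3).tolist(),round(r["conf"],2)) for r in manip.spot_point(t,c)[:2]])
s=manip.sense();print(s["time_s"],s["eef_pos"],np.round(s["orientation"],3).tolist(),s["force"],s["width"])
E
```

```text
top 42.67376922982845 315.35963736578304 235.7315226482892 [[0.001, -1.0, 0.008, 0.036], [-0.98, -0.003, -0.2, 0.57], [0.2, -0.008, -0.98, 1.267], [0.0, 0.0, 0.0, 1.0]]
large_tester [([0.622, 0.233, -0.002], 0.94)]
large_lip [([0.633, 0.227, 0.131], 0.64)]
large_hinge [([0.704, 0.232, 0.036], 0.95)]
large_terminal [([0.573, 0.262, 0.04], 0.9)]
small_tester [([0.62, -0.085, 0.003], 0.73)]
small_lip [([0.618, -0.08, 0.108], 0.65), ([0.42, 0.092, -0.005], 0.26)]
small_hinge [([0.678, -0.075, 0.038], 0.92)]
small_terminal [([0.567, -0.055, 0.037], 0.55)]
probe [([0.378, 0.254, -0.002], 0.54), ([0.477, -0.314, 0.009], 0.5)]
stand [([0.472, -0.316, -0.0], 0.97), ([0.57, 0.264, 0.04], 0.5)]
loupe [([0.406, -0.108, -0.001], 0.72), ([0.421, 0.09, -0.004], 0.5)]
bell_press [([0.695, -0.324, 0.001], 0.82)]
oil_bottle [([0.765, -0.033, -0.004], 0.71)]
parts_jar [([0.761, 0.123, -0.005], 0.55), ([0.573, 0.261, 0.04], 0.47)]
case_cushion [([0.641, 0.408, 0.004], 0.56)]
side 51.26563190961155 320.3831709450347 232.72120958083207 [[0.937, -0.35, -0.006, -0.512], [-0.224, -0.586, -0.778, 0.204], [0.2
[... 460 characters left out ...]
 0.57)]
small_hinge [([0.673, -0.076, 0.04], 0.82), ([0.373, 0.257, -0.002], 0.3)]
small_terminal [([0.571, -0.056, 0.037], 0.92), ([0.474, -0.31, 0.006], 0.42)]
probe [([0.475, -0.315, 0.009], 0.86)]
stand [([0.477, -0.317, -0.006], 0.89)]
loupe [([0.417, 0.09, 0.001], 0.62)]
bell_press [([0.698, -0.326, 0.007], 0.66), ([0.63, 0.231, 0.129], 0.57)]
oil_bottle [([0.766, -0.034, 0.0], 0.83), ([0.674, -0.081, 0.037], 0.25)]
parts_jar [([0.763, 0.126, 0.0], 0.95), ([0.64, 0.404, 0.002], 0.36)]
case_cushion [([0.638, 0.402, 0.002], 0.54)]
1.6 [0.23277577 0.52578871 0.21099213] [[-0.914, 0.405, -0.0], [0.405, 0.914, 0.0], [0.0, 0.0, -1.0]] [-0.37373996 -0.11413113 -0.55569866] 0.08546700370307334
```

View pics/top0.png

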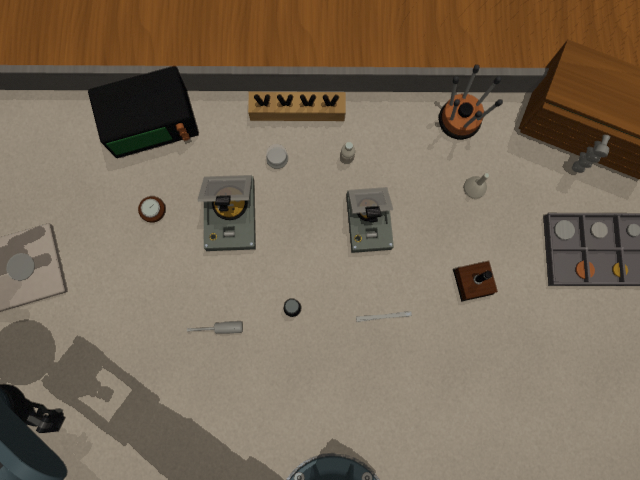

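View pics/side0.png

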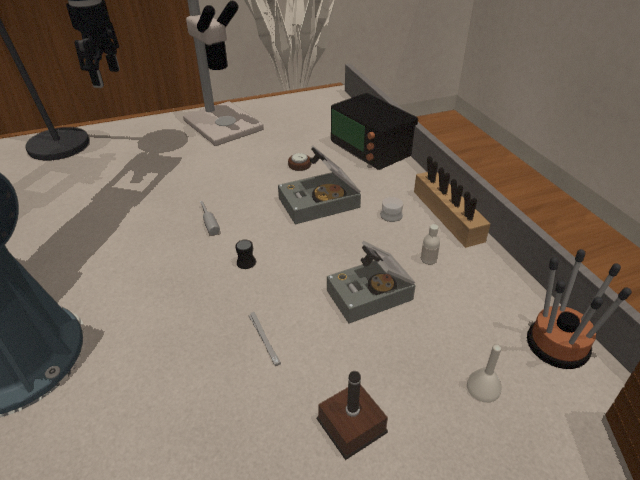

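The top view shows the large tester at about (229,213), the small one at (370,220), and the stand and probe at (475,281), handle top at (484,277). The side view agrees, with both covers half open and the path between testers and stand clear. Next I refine by repeating the measurements and fitting depth.

```bash
cat > h.py <<'E'
from workcell import manip
import cv2,numpy as np
def cloud(c,d):
    i=manip.camera_info(c); f=240/np.tan(np.radians(i["fov_y"]/2)); T=np.array(i["extrinsics"])
    v,u=np.mgrid[:480,:640]; P=np.stack([(u-i["cx"])/f*d,(v-i["cy"])/f*d,d],-1)
    W=(P-T[:3,3])@T[:3,:3]; W[d==0]=np.nan; return W
def med(t,ref,cams=("top","side"),n=3):
    out={}
    for c in cams:
        L=[]
        for k in range(n):
            manip.camera(c)
            L+=[r["at"] for r in manip.spot_point(t,c) if np.linalg.norm(np.array(r["at"])-ref)<.03][:1]
        out[c]=(np.round(np.median(L,0),4).tolist(),np.round(np.std(L,0),4).tolist()) if L else None
    return out
E
python3 - <<'E'
from h import *
for t,r in dict(large_hinge=(.703,.233,.038),large_terminal=(.574,.262,.038),large_lip=(.633,.23,.13),small_hinge=(.676,-.076,.039),small_lip=(.616,-.081,.106),stand=(.475,-.316,0),probe=(.475,-.314,.008)).items():
    print(t,med(t,r))
for c in("top","side"):
    d=np.load(f"pics/{c}0.npy"); W=cloud(c,d)
    for n,(x,y,r) in dict(large=(.62,.23,.115),small=(.615,-.08,.1),stand=(.475,-.316,.07)).items():
        m=(abs(W[...,0]-x)<r)&(abs(W[...,1]-y)<r*.75)&(abs(W[...,2]-.038)<.006)
        if n!="stand": m&=W[...,0]<x+.0
        q=W[m]; R=cv2.minAreaRect(q[:,:2].astype(np.float32)*1000)
        print(c,n,m.sum(),np.round(np.median(q,0),4),np.round(R[0],1),np.round(R[1],1),round(R[2],1), np.round(np.percentile(q,[1,99],axis=0),3).tolist())
    m=(abs(W[...,0]-.475)<.04)&(abs(W[...,1]+.316)<.05)&(W[...,2]>.06)
    q=W[m];print("handle",len(q),np.median(q,0),q.max(0))
    g=W[(abs(W[...,0]-.45)<.03)&(abs(W[...,1]-0.0)<.03)];print("bench z",np.nanmedian(g[:,2]))
print(manip.sense()["time_s"])
E
```

```text
large_hinge {'top': ([0.7026, 0.2359, 0.0376], [0.0005, 0.0007, 0.0016]), 'side': ([0.7006, 0.2344, 0.04], [0.0011, 0.0001, 0.0029])}
large_terminal {'top': ([0.5716, 0.2638, 0.0403], [0.0006, 0.0016, 0.0004]), 'side': ([0.5742, 0.2616, 0.0365], [0.0019, 0.0, 0.0009])}
large_lip {'top': ([0.6334, 0.2296, 0.132], [0.0014, 0.0008, 0.0005]), 'side': ([0.631, 0.2327, 0.1289], [0.0008, 0.001, 0.0006])}
small_hinge {'top': ([0.675, -0.0758, 0.0409], [0.0014, 0.0011, 0.0008]), 'side': ([0.6754, -0.0792, 0.0374], [0.0011, 0.0007, 0.0016])}
small_lip {'top': ([0.6142, -0.0793, 0.1085], [0.0007, 0.0011, 0.0018]), 'side': ([0.6127, -0.0823, 0.1067], [0.0017, 0.0008, 0.0006])}
stand {'top': ([0.4726, -0.3108, 0.0002], [0.0012, 0.0008, 0.001]), 'side': ([0.4786, -0.3154, -0.007], [0.0003, 0.0003, 0.0008])}
probe {'top': ([0.4778, -0.3147, 0.0107], [0.0013, 0.0013, 0.0019]), 'side': ([0.476, -0.3122, 0.0079], [0.0009, 0.0011, 0.0009])}
top large 1151 [0.5751 0.2263 0.0389] [585.1 226.4] [ 73.8 109.7] 2.3 [[0.548, 0.173, 0.032], [0.617, 0.281, 0.044]]
top small 931 [ 0.574  -0.0869  0.0387] [581.8 -85.6] [71.5 90.6] 4.0 [[0.545, -0.131, 0.033], [0.612, -0.041, 0.044]]
top stand 816 [ 0.4749 -0.307   0.0406] [ 479.6 -312.9] [70.3 72.3] 12.7 [[0.443, -0.35, 0.033], [0.516, -0.274, 0.044]]
handle 119 [ 0.47712378 -0.30849638  0.11150554] [ 0.48737786 -0.30403112  0.12960357]
bench z 0.001145102711003428
side large 751 [0.5754 0.2211 0.0371] [583.8 227. ] [ 73.9 116.4] 1.2 [[0.547, 0.171, 0.032], [0.618, 0.283, 0.04]]
side small 1163 [ 0.5729 -0.0899  0.037 ] [580.  -85.1] [72.3 94.5] 2.1 [[0.544, -0.131, 0.032], [0.612, -0.039, 0.04]]
side stand 2067 [ 0.4717 -0.3209  0.039 ] [ 478.3 -311.7] [71.4 72.7] 12.2 [[0.439, -0.352, 0.033], [0.517, -0.279, 0.042]]
handle 403 [ 0.47582615 -0.31753686  0.10075517] [ 0.48613404 -0.30608579  0.12440296]
bench z -0.000803029633538102
5.8
```

>>> move_arm(targets="-1 0 0 0 0 -0.53; -1 0 0 0 0 -0.53; -1 0 0 0 0 -0.53; -1 0 0 0 0 -0.53", gripper=0)

```text
time_s: 6.2
eef_pos: [0.3747, 0.4627, 0.211]
orientation: [[-1.0, 0.001, 0.002], [0.001, 1.0, -0.001], [-0.002, -0.001, -1.0]]
force: [-0.9, 0.3, -0.3]
width: 0.028
grasp_force: 0.0
```

>>> move_arm(targets="-0.9 -0.8 0 0 0 0; -0.9 -0.8 0 0 0 0; -0.9 -0.8 0 0 0 0; -0.9 -0.8 0 0 0 0")

```text
time_s: 6.6
eef_pos: [0.5068, 0.3429, 0.211]
orientation: [[-1.0, 0.004, 0.001], [0.004, 1.0, -0.0], [-0.001, -0.0, -1.0]]
force: [0.3, 0.7, -0.4]
width: 0.0003
grasp_force: 0.0
```

>>> move_arm(targets="-0.91 -0.74 0 0 0 0; -0.91 -0.74 0 0 0 0; -0.91 -0.74 0 0 0 0; -0.91 -0.74 0 0 0 0;-0.91 -0.74 0 0 0 0")

```text
time_s: 7.1
eef_pos: [0.6436, 0.231, 0.2103]
orientation: [[-1.0, 0.006, 0.0], [0.006, 1.0, -0.001], [-0.0, -0.001, -1.0]]
force: [-0.2, 0.5, -1.0]
width: -0.0003
grasp_force: 0.0
```

>>> move_arm(targets="0 0 0.4 0 0 0; 0 0 0.48 0 0 0; 0.08 0 0.56 0 0 0; 0.135 0 0.62 0 0 0; 0.18 0 0.685 0 0 0; 0.225 0 0.75 0 0 0; 0.284 0 0.855 0 0 0; 0.314 0 0.93 0 0 0")

```text
time_s: 7.9
eef_pos: [0.5934, 0.2343, 0.071]
orientation: [[-1.0, 0.0, 0.0], [0.0, 1.0, 0.0], [-0.0, 0.0, -1.0]]
force: [0.4, 0.1, 0.8]
width: -0.0001
grasp_force: 0.4
```

>>> move_arm(targets="0.02 -0.01 0.06 0 0 0; 0.03 -0.01 0.1 0 0 0; 0.04 -0.02 0.13 0 0 0; 0.04 -0.02 0.155 0 0 0; 0.04 -0.02 0.155 0 0 0")

```text
time_s: 8.4
eef_pos: [0.5883, 0.2307, 0.0479]
orientation: [[-1.0, 0.001, -0.0], [0.001, 1.0, -0.0], [0.0, -0.0, -1.0]]
force: [0.9, -0.3, 0.5]
width: -0.0003
grasp_force: 0.1
```

>>> move_arm(targets="0 0 0.02 0 0 0; 0 0 0.03 0 0 0; 0 0 0.03 0 0 0")

```text
time_s: 8.7
eef_pos: [0.5884, 0.2309, 0.0437]
orientation: [[-1.0, 0.001, 0.0], [0.001, 1.0, 0.0], [-0.0, 0.0, -1.0]]
force: [-0.3, 0.0, 0.0]
width: 0.0001
grasp_force: 0.1
```

Run:
```python
from h import *
p,d=manip.camera("side"); cv2.imwrite("pics/s1.png",cv2.resize(p[120:300,240:480],None,fx=3,fy=3))
print(manip.sense()["force"])
```

```text
[-0.28708616  0.85515447 -0.38511374]
```

View pics/s1.png

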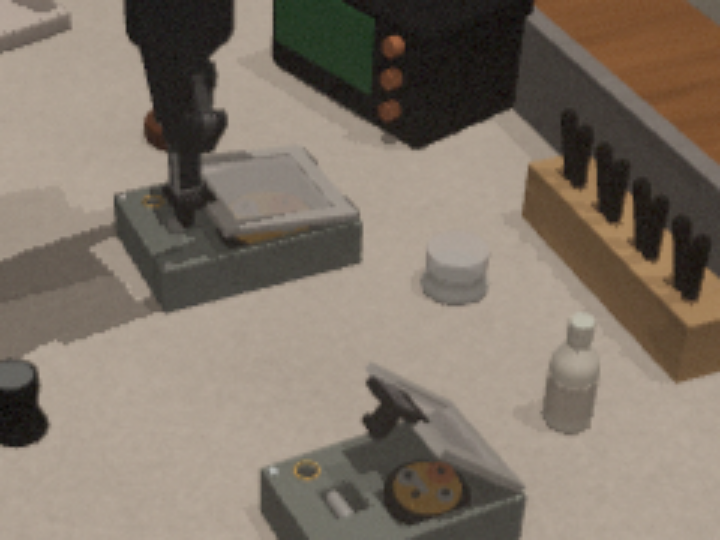

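The fingertips are at (185,215) of the crop. The large cover looks almost down but not clearly flat, so I check its angle from depth.

Run:
```python
from h import *
for c in("top","side"):
    p,d=manip.camera(c); W=cloud(c,d)
    if c=="top": cv2.imwrite("pics/t1.png",cv2.resize(p[150:270,180:280],None,fx=5,fy=5))
    for x0 in np.arange(.56,.72,.01):
        m=(abs(W[...,0]-x0)<.005)&(W[...,1]>.165)&(W[...,1]<.295)
        z=W[...,2][m];y=W[...,1][m]
        print(c,round(x0,3),[ (round(float(np.median(z[abs(y-yy)<.006])),3) if (abs(y-yy)<.006).any() else None) for yy in (.18,.19,.2,.21,.22,.23,.24,.25,.26,.27,.28)])
    print([(np.round(r["at"],3),round(r["conf"],2)) for r in manip.spot_point("large_lip",c)])
```

```text
top 0.56 [0.45, 0.404, 0.403, 0.315, 0.411, 0.415, 0.416, 0.416, 0.419, 0.435, 0.446]
top 0.57 [0.447, 0.417, 0.418, 0.42, 0.421, 0.422, 0.422, 0.424, 0.425, 0.428, 0.44]
top 0.58 [0.161, 0.421, 0.424, 0.425, 0.425, 0.426, 0.426, 0.426, 0.426, 0.425, 0.431]
top 0.59 [0.165, 0.425, 0.427, 0.426, 0.426, 0.427, 0.426, 0.426, 0.426, 0.425, 0.428]
top 0.6 [0.431, 0.426, 0.425, 0.425, 0.425, 0.425, 0.425, 0.424, 0.423, 0.422, 0.425]
top 0.61 [0.429, 0.427, 0.424, 0.424, 0.423, 0.422, 0.42, 0.419, 0.417, 0.417, 0.417]
top 0.62 [0.424, 0.423, 0.418, 0.417, 0.415, 0.414, 0.412, 0.411, 0.41, 0.407, 0.408]
top 0.63 [0.232, 0.414, 0.405, 0.408, 0.408, 0.405, 0.403, 0.4, None, None, 0.389]
top 0.64 [0.056, 0.056, 0.057, None, None, None, None, None, None, None, None]
top 0.65 [0.051, 0.053, 0.053, None, None, None, None, None, None, None, None]
top 0.66 [0.05, 0.053, 0.052, None, None, None, None, None, None, None, None]
top 0.67 [0.047, 0.052, 0.051, None, None, None, None, None, None, None, None]
top 0.68 [0.043, 0.049, 0.049, None, None, None, None, None, None, None, None]
top 0.69 [0.045, 0.0
[... 948 characters left out ...]
 0.05, 0.052, 0.052, 0.052, 0.051, 0.052, 0.052, 0.053]
side 0.65 [0.027, 0.052, 0.05, 0.05, 0.051, 0.051, 0.051, 0.051, 0.051, 0.051, 0.052]
side 0.66 [0.027, 0.049, 0.049, 0.048, 0.049, 0.049, 0.049, 0.049, 0.049, 0.05, 0.05]
side 0.67 [0.026, 0.049, 0.047, 0.048, 0.048, 0.048, 0.048, 0.047, 0.047, 0.048, 0.05]
side 0.68 [0.028, 0.048, 0.047, 0.047, 0.047, 0.045, 0.046, 0.048, 0.047, 0.047, 0.047]
side 0.69 [0.024, 0.047, 0.046, 0.046, 0.045, 0.046, 0.046, 0.045, 0.045, 0.046, 0.045]
side 0.7 [0.025, 0.046, 0.046, 0.046, 0.045, 0.046, 0.045, 0.044, 0.046, 0.045, 0.045]
side 0.71 [0.015, 0.045, 0.045, 0.044, 0.042, 0.044, None, None, 0.04, 0.044, None]
[(array([0.59 , 0.229, 0.062]), 0.61)]
```

View pics/t1.png

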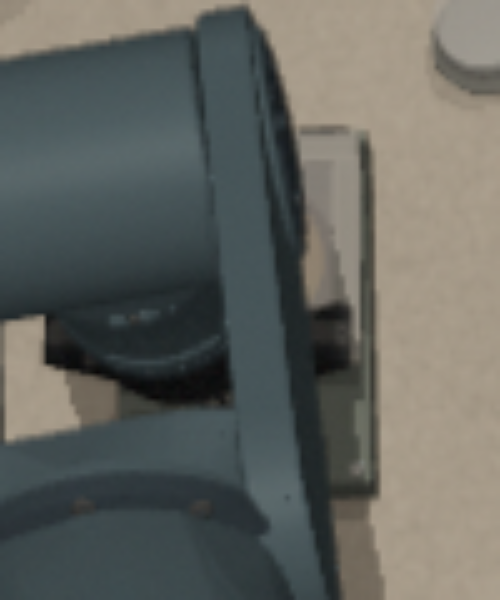

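The top view is blocked by the wrist. Depth gives a cover angle of about 0.13 rad, so the nib is resting on the catch. I look at the fingertip closely.

Run:
```python
from h import *
p,d=manip.camera("side"); i=manip.camera_info("side"); f=240/np.tan(np.radians(i["fov_y"]/2));T=np.array(i["extrinsics"])
q=cv2.resize(p[150:230,260:370],None,fx=7,fy=7,interpolation=cv2.INTER_CUBIC)
q=cv2.convertScaleAbs(q,alpha=1.8,beta=20)
for P,col in (((.588,.231,.0437),(0,0,255)),((.5855,.231,.0627),(0,255,0)),((.5715,.231,.0645),(255,0,0)),((.588,.231,.0627),(0,255,255))):
    c=T[:3,:3]@P+T[:3,3]; u=(c[0]/c[2]*f+i["cx"]-260)*7;v=(c[1]/c[2]*f+i["cy"]-150)*7;print(P,u,v)
    cv2.circle(q,(int(u),int(v)),4,col,-1)
cv2.imwrite("pics/s2.png",q); s=manip.sense();print(s["eef_pos"],s["force"],s["joint_efforts"])
```

```text
(0.588, 0.231, 0.0437) 291.11186187956247 278.10280774940895
(0.5855, 0.231, 0.0627) 281.88541580203855 230.00587256002422
(0.5715, 0.231, 0.0645) 239.85055126354519 233.9498096094763
(0.588, 0.231, 0.0627) 289.32228537943155 228.456527474397
[0.58829914 0.23097485 0.04385029] [ 0.64842518 -0.00721865  0.21874871] [ 8.91478336e-02 -5.42598224e+01 -2.98246801e+01  2.95059790e-02
  7.79917859e-02  1.13151273e-03]
```

View pics/s2.png

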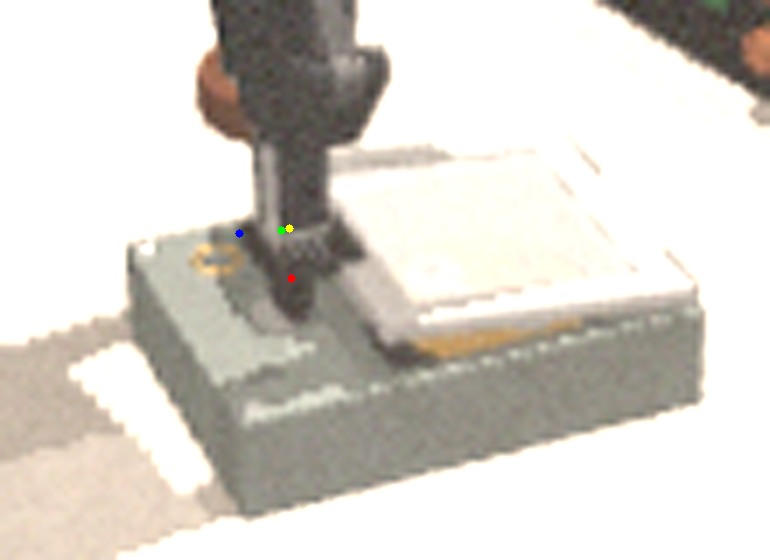

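The visible fingertip, at crop (300,235), rests on the tab about 16 mm above the reported TCP. I press on in small steps and watch the force.

>>> move_arm(targets="0 0 0.015 0 0 0; 0 0 0.03 0 0 0; 0 0 0.03 0 0 0")

```text
time_s: 9.3
eef_pos: [0.588, 0.231, 0.0395]
orientation: [[-1.0, 0.0, -0.0], [0.0, 1.0, -0.0], [0.0, -0.0, -1.0]]
force: [-0.6, 0.5, 3.3]
width: -0.0002
grasp_force: 1.9
```

>>> move_arm(targets="0 0 0.015 0 0 0; 0 0 0.03 0 0 0; 0 0 0.03 0 0 0")

```text
time_s: 9.6
eef_pos: [0.5879, 0.2309, 0.0342]
orientation: [[-1.0, 0.001, -0.0], [0.001, 1.0, -0.0], [0.0, -0.0, -1.0]]
force: [-0.5, -0.4, 0.0]
width: -0.0
grasp_force: 0.0
```

```bash
cat >> h.py <<'E'
def cover(hx,hy,w,L,cam="side"):
    p,d=manip.camera(cam); W=cloud(cam,d)
    m=(W[...,0]>hx-L)&(W[...,0]<hx-.005)&(abs(W[...,1]-hy)<w)&(W[...,2]>.04)&(W[...,2]<.075)
    q=W[m]; x=q[:,0]; z=q[:,2]
    for _ in range(4):
        k=np.polyfit(x,z,1); r=abs(z-np.polyval(k,x)); s=r<max(.003,np.median(r)*2); x,z=x[s],z[s]
    print("cover rad",-k[0],len(x),"z at hinge",np.polyval(k,hx)); return p
E
python3 - <<'E'
from h import *
p=cover(.7015,.235,.045,.08)
q=cv2.resize(p[150:230,260:370],None,fx=7,fy=7,interpolation=cv2.INTER_CUBIC)
cv2.imwrite("pics/s3.png",cv2.convertScaleAbs(q,alpha=1.8,beta=20))
print(manip.sense()["force"])
E
```

```text
cover rad 0.04478006817467532 669 z at hinge 0.044283982247609294
[-0.14077105 -0.51855262  0.39922335]
```

View pics/s3.png

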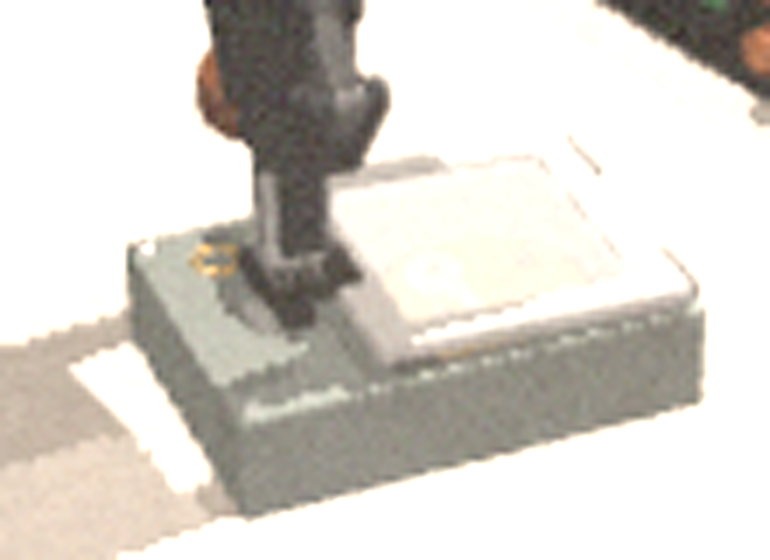

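The cover is almost flat now, with its front edge down at (390,360). I press it to the stop.

>>> move_arm(targets="0 0 0.015 0 0 0; 0 0 0.03 0 0 0; 0 0 0.03 0 0 0")

```text
time_s: 9.95
eef_pos: [0.5878, 0.2308, 0.0296]
orientation: [[-1.0, 0.001, -0.001], [0.001, 1.0, -0.0], [0.001, -0.0, -1.0]]
force: [0.1, -0.4, 0.6]
width: 0.0001
grasp_force: 0.0
```

>>> move_arm(targets="0 0 0.01 0 0 0; 0 0 0.02 0 0 0; 0 0 0.02 0 0 0")

```text
time_s: 10.25
eef_pos: [0.5883, 0.231, 0.0273]
orientation: [[-1.0, 0.001, 0.0], [0.001, 1.0, 0.0], [-0.0, 0.0, -1.0]]
force: [-0.2, -0.0, 0.6]
width: -0.0
grasp_force: 0.4
```

Run:
```python
from h import *
p=cover(.7015,.235,.045,.08);cover(.7015,.235,.045,.08)
```

```text
cover rad -0.016316527584802704 704 z at hinge 0.0443664251246525
cover rad -0.00818838558793926 679 z at hinge 0.043926241475383765
```

>>> move_arm(targets="0 0 0.01 0 0 0; 0 0 0.02 0 0 0; 0 0 0.02 0 0 0")

```text
time_s: 10.65
eef_pos: [0.5884, 0.231, 0.027]
orientation: [[-1.0, 0.0, 0.0], [0.0, 1.0, -0.0], [-0.0, -0.0, -1.0]]
force: [-9.6, -1.6, 20.3]
width: 0.0
grasp_force: 9.9
```

Run:
```python
from h import *
p=cover(.7015,.235,.045,.08);cover(.7015,.235,.045,.08)
```

```text
cover rad -0.01266129445906364 692 z at hinge 0.04412580589971575
cover rad -0.011540653660239434 683 z at hinge 0.044010620242009565
```

The large cover is shut flat against its stop (about 0 rad, 20 N). I lift off and go to the small tester.

>>> move_arm(targets="0 0 -0.3 0 0 0; 0 0 -0.6 0 0 0; 0 0 -0.95 0 0 0; -0.1 -0.25 -1 0 0 0; -0.2 -0.55 -1 0 0 0; -0.23 -0.85 -1 0 0 0; -0.23 -1 -1 0 0 0; -0.23 -1 -1 0 0 0")

```text
time_s: 11.55
eef_pos: [0.6229, 0.0775, 0.1741]
orientation: [[-1.0, 0.005, -0.0], [0.005, 1.0, -0.001], [0.0, -0.001, -1.0]]
force: [0.1, 0.3, -0.4]
width: -0.0004
grasp_force: 0.0
```

Run:
```python
from h import *
p=cover(.7015,.235,.045,.08)
for c in("top","side"):
    if c=="top": manip.camera(c)
    print([(np.round(r["at"],3),round(r["conf"],2)) for r in manip.spot_point("large_lip",c)])
```

```text
cover rad -0.004304994410487878 698 z at hinge 0.04409154195301533
[(array([0.589, 0.23 , 0.049]), 0.98)]
[(array([0.585, 0.23 , 0.044]), 0.7)]
```

>>> move_arm(targets="0 -0.3 0 0 0 0; 0 -0.6 0 0 0 0; 0 -0.9 0 0 0 0; 0 -1 0 0 0 0; 0 -1 0 0 0 0")

```text
time_s: 12.25
eef_pos: [0.6227, -0.0701, 0.1741]
orientation: [[-1.0, 0.002, 0.0], [0.002, 1.0, -0.0], [-0.0, -0.0, -1.0]]
force: [0.3, 1.1, 0.5]
width: -0.0
grasp_force: 0.0
```

>>> move_arm(targets="0 -0.07 0.3 0 0 0; 0 -0.07 0.53 0 0 0; 0 -0.07 0.58 0 0 0; 0.06 -0.07 0.64 0 0 0; 0.1 -0.07 0.69 0 0 0; 0.13 -0.07 0.74 0 0 0; 0.155 -0.07 0.8 0 0 0; 0.18 -0.07 0.855 0 0 0")

```text
time_s: 13.05
eef_pos: [0.5958, -0.0798, 0.0463]
orientation: [[-1.0, 0.0, 0.002], [0.0, 1.0, -0.001], [-0.002, -0.001, -1.0]]
force: [1.2, 0.5, 1.1]
width: -0.0003
grasp_force: 0.4
```

>>> move_arm(targets="0.01 0 0.03 0 0 0; 0.02 0 0.06 0 0 0; 0.03 0 0.09 0 0 0; 0.04 0 0.115 0 0 0; 0.04 0 0.115 0 0 0")

```text
time_s: 13.55
eef_pos: [0.5887, -0.0794, 0.0278]
orientation: [[-1.0, 0.001, -0.002], [0.001, 1.0, 0.0], [0.002, 0.0, -1.0]]
force: [-0.2, -0.3, 0.3]
width: -0.0002
grasp_force: 0.2
```

Run:
```python
from h import *
p=cover(.675,-.078,.035,.055); print(manip.sense()["force"])
```

```text
cover rad -0.011271421906007318 615 z at hinge 0.04410929693393632
[-0.01707793  0.22582108 -0.58028421]
```

Nearly down. A little more, to be sure it meets its stop.

>>> move_arm(targets="0 0 0.01 0 0 0; 0 0 0.02 0 0 0; 0 0 0.02 0 0 0")

```text
time_s: 13.9
eef_pos: [0.5896, -0.0797, 0.0271]
orientation: [[-1.0, 0.0, -0.0], [0.0, 1.0, -0.0], [0.0, -0.0, -1.0]]
force: [-4.1, 1.1, 11.4]
width: 0.0002
grasp_force: 5.6
```

>>> move_arm(targets="0 0 -0.3 0 0 0; 0 0 -0.6 0 0 0; 0 0 -0.95 0 0 0; 0.2 -0.2 -1 0 0 0; 0.4 -0.5 -1 0 0 0; 0.6 -0.8 -1 0 0 0; 0.74 -1 -1 0 0 0; 0.74 -1 -1 0 0 0", gripper=60)

```text
time_s: 14.7
eef_pos: [0.476, -0.2337, 0.176]
orientation: [[-1.0, 0.006, -0.0], [0.006, 1.0, -0.002], [0.0, -0.002, -1.0]]
force: [0.9, 0.2, -0.1]
width: 0.0604
grasp_force: 0.0
```

>>> move_arm(targets="0 -0.3 0 0 0 0; 0 -0.54 0 0 0 0; 0 -0.54 0 0 0 0; 0 -0.54 0 0 0 0")

```text
time_s: 15.1
eef_pos: [0.4785, -0.3103, 0.1754]
orientation: [[-1.0, 0.002, -0.0], [0.002, 1.0, 0.001], [0.0, 0.001, -1.0]]
force: [1.2, 0.8, -0.0]
width: 0.0598
grasp_force: 0.0
```

Run:
```python
from h import *
cover(.675,-.078,.035,.055); cover(.7015,.235,.045,.08)
print(manip.sense()["eef_pos"],manip.sense()["width"])
p,d=manip.camera("side"); W=cloud("side",d)
cv2.imwrite("pics/s4.png",cv2.resize(p[240:440,260:460],None,fx=3,fy=3))
m=(abs(W[...,0]-.478)<.05)&(abs(W[...,1]+.312)<.09)&(W[...,2]>.13)&(W[...,2]<.3)
print("lowest finger pts",np.percentile(W[m][:,2],[.5,2,5]))
```

```text
cover rad -0.030132738560719883 246 z at hinge 0.0445427891363081
cover rad 0.00398764549554491 203 z at hinge 0.04385352166455987
[ 0.47859786 -0.30909437  0.17541313] 0.05994547044231467
lowest finger pts [0.20135118 0.20459188 0.20974803]
```

View pics/s4.png

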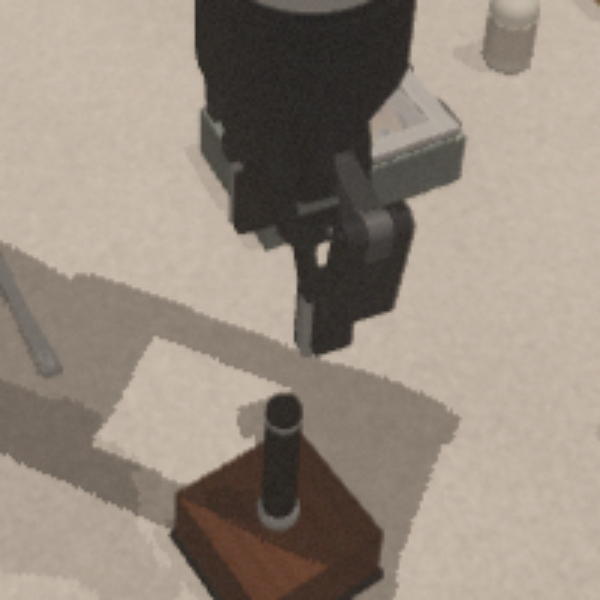

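The image shows the probe handle at (283,410) of the crop, upright under the open fingers. The fingertips stand about 20 mm above the reported TCP, as they did when pressing, so I descend with that offset in mind.

>>> move_arm(targets="0 -0.02 0.3 0 0 0; 0 -0.02 0.6 0 0 0; 0 -0.02 0.81 0 0 0; 0 -0.02 0.81 0 0 0")

```text
time_s: 15.65
eef_pos: [0.4756, -0.3091, 0.0495]
orientation: [[-1.0, -0.001, -0.007], [-0.001, 1.0, 0.007], [0.007, 0.007, -1.0]]
force: [-0.3, 1.5, -0.4]
width: 0.0604
grasp_force: 0.0
```

>>> move_arm(targets="0 0 0 0 0 0; 0 0 0 0 0 0; 0 0 0 0 0 0; 0 0 0 0 0 0; 0 0 0 0 0 0; 0 0 0 0 0 0; 0 0 0 0 0 0", gripper=8, force=50)

```text
time_s: 16.35
eef_pos: [0.4798, -0.3144, 0.0566]
orientation: [[-1.0, 0.001, 0.003], [0.001, 1.0, -0.002], [-0.003, -0.002, -1.0]]
force: [0.3, 1.1, 7.0]
width: 0.0148
grasp_force: 48.9
```

>>> move_arm(targets="0 0 -0.1 0 0 0; 0 0 -0.3 0 0 0; 0 0 -0.6 0 0 0; 0 0 -0.9 0 0 0; 0 0 -0.9 0 0 0")

```text
time_s: 16.85
eef_pos: [0.4817, -0.3168, 0.1984]
orientation: [[-1.0, 0.0, 0.01], [0.0, 1.0, -0.01], [-0.01, -0.01, -1.0]]
force: [0.7, -1.0, -0.2]
width: 0.0147
grasp_force: 49.1
```

```bash
cat >> h.py <<'E'
def held():
    s=manip.sense(); e=np.array(s["eef_pos"]); print("eef",np.round(e,4),"w",round(s["width"],4),"F",np.round(s["force"],1))
    for c in("top","side"):
        p,d=manip.camera(c)
        for k in range(2): print(c,[(np.round(np.array(r["at"])-e,4).tolist(),round(r["conf"],2)) for r in manip.spot_point("probe",c)[:2]])
        W=cloud(c,d)
        m=(abs(W[...,0]-e[0])<.02)&(abs(W[...,1]-e[1])<.02)
        q=W[m]; q=q[(q[:,2]>e[2]-.06)&(q[:,2]<e[2]+.012)]-e
        for z0 in np.arange(-.06,.012,.006):
            b=q[abs(q[:,2]-z0)<.003]
            if len(b)>4: print("  z",round(z0,3),len(b),np.round(b[:,:2].mean(0),4),np.round(np.ptp(b[:,:2],axis=0),3))
    return p
E
python3 - <<'E'
from h import *
p=held(); cv2.imwrite("pics/s5.png",cv2.resize(p[170:430,260:460],None,fx=2.3,fy=2.3))
E
```

```text
eef [ 0.4817 -0.3168  0.1984] w 0.0147 F [ 0.7 -1.  -0.2]
top []
top []
side [([-0.009, 0.0027, -0.0577], 0.94), ([0.088, 0.2628, -0.1613], 0.39)]
side [([-0.009, 0.0027, -0.0577], 0.94), ([0.088, 0.2628, -0.1613], 0.39)]
  z -0.054 10 [-0.0066  0.0022] [0.005 0.005]
  z -0.048 20 [-0.0062  0.0017] [0.007 0.006]
  z -0.042 20 [-0.0065  0.0018] [0.007 0.006]
  z -0.036 13 [-0.0067  0.0012] [0.006 0.004]
  z -0.024 50 [-0.0083 -0.0016] [0.019 0.017]
  z -0.018 66 [-0.0077 -0.0006] [0.019 0.015]
  z -0.012 38 [-0.0075 -0.0012] [0.014 0.01 ]
  z -0.006 43 [-0.0084 -0.0009] [0.012 0.011]
  z -0.0 36 [-0.0089 -0.0001] [0.013 0.013]
  z 0.006 9 [-0.0123  0.002 ] [0.002 0.005]
```

View pics/s5.png

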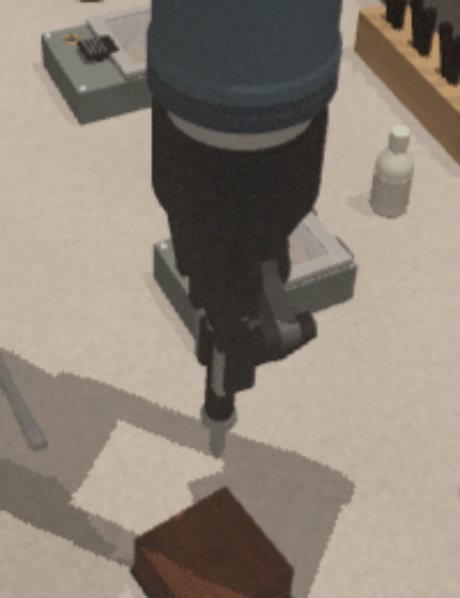

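The probe hangs straight down at (215,430) of the crop, with both covers shut behind it. I carry it toward the large terminal.

>>> move_arm(targets="-0.05 0.25 0 0 0 0; -0.1 0.55 0 0 0 0; -0.16 0.85 0 0 0 0; -0.16 0.96 0 0 0 0")

```text
time_s: 17.55
eef_pos: [0.502, -0.1655, 0.1877]
orientation: [[-1.0, -0.002, -0.002], [-0.002, 1.0, 0.003], [0.002, 0.003, -1.0]]
force: [-0.3, -0.2, -1.1]
width: 0.0148
grasp_force: 49.1
```

>>> move_arm(targets="-0.05 0.25 0 0 0 0; -0.1 0.55 0 0 0 0; -0.16 0.85 0 0 0 0; -0.16 0.96 0 0 0 0")

```text
time_s: 17.95
eef_pos: [0.5263, -0.0223, 0.1882]
orientation: [[-1.0, -0.002, -0.002], [-0.002, 1.0, 0.001], [0.002, 0.001, -1.0]]
force: [-0.3, -0.4, -1.0]
width: 0.0152
grasp_force: 49.1
```

>>> move_arm(targets="-0.05 0.25 0 0 0 0; -0.1 0.55 0 0 0 0; -0.16 0.85 0 0 0 0; -0.16 0.96 0 0 0 0")

```text
time_s: 18.35
eef_pos: [0.5505, 0.1216, 0.1881]
orientation: [[-1.0, -0.002, -0.001], [-0.002, 1.0, 0.001], [0.001, 0.001, -1.0]]
force: [-0.5, 0.3, -1.1]
width: 0.0148
grasp_force: 49.1
```

>>> move_arm(targets="-0.05 0.25 0 0 0 0; -0.1 0.55 0 0 0 0; -0.16 0.85 0 0 0 0; -0.16 0.94 0 0 0 0; -0.16 0.94 0 0 0 0; -0.16 0.94 0 0 0 0; -0.16 0.94 0 0 0 0")

```text
time_s: 19.05
eef_pos: [0.5746, 0.2577, 0.1888]
orientation: [[-1.0, 0.002, -0.001], [0.002, 1.0, -0.001], [0.001, -0.001, -1.0]]
force: [0.8, -0.3, -0.4]
width: 0.015
grasp_force: 49.1
```

>>> move_arm(targets="0 0 0.25 0 0 0; 0 0 0.45 0 0 0; 0 0 0.45 0 0 0; 0 0 0.45 0 0 0; 0 0 0.45 0 0 0")

```text
time_s: 19.55
eef_pos: [0.5763, 0.2591, 0.1241]
orientation: [[-1.0, 0.001, 0.003], [0.001, 1.0, 0.001], [-0.003, 0.001, -1.0]]
force: [-0.5, -0.7, -0.1]
width: 0.015
grasp_force: 49.1
```

Run:
```python
from h import *
p=held()
e=np.array(manip.sense()["eef_pos"])
for c in("side","top"):
    print(c,[(np.round(np.array(r["at"])-e,4).tolist(),round(r["conf"],2)) for r in manip.spot_point("large_terminal",c)[:2]])
for k in range(3):
    manip.camera("side")
    for t in("probe","large_terminal"): print(t,[(np.round(np.array(r["at"])-e,4).tolist(),round(r["conf"],2)) for r in manip.spot_point(t,"side")[:1]])
i=manip.camera_info("side"); f=240/np.tan(np.radians(i["fov_y"]/2));T=np.array(i["extrinsics"])
q=cv2.resize(p[130:230,250:350],None,fx=6,fy=6,interpolation=cv2.INTER_CUBIC)
cv2.imwrite("pics/s6.png",cv2.convertScaleAbs(q,alpha=1.5,beta=15))
for P in((.573,.2625,.038),(e[0],e[1],.062)):
    c=T[:3,:3]@P+T[:3,3]; print(P,(c[0]/c[2]*f+i["cx"]-250+.5)*6,(c[1]/c[2]*f+i["cy"]-130+.5)*6)
```

```text
eef [0.5763 0.2591 0.1241] w 0.015 F [-0.5 -0.7 -0.1]
top [([0.0669, 0.1485, -0.1229], 0.74), ([0.099, -0.3364, -0.0823], 0.59)]
top [([0.0669, 0.1485, -0.1229], 0.74), ([0.099, -0.3364, -0.0823], 0.59)]
side [([-0.0031, -0.002, -0.0478], 0.5)]
side [([-0.0031, -0.002, -0.0478], 0.5)]
  z -0.042 7 [-0.0019 -0.0012] [0.007 0.006]
  z -0.036 8 [-0.0022 -0.0023] [0.008 0.006]
  z -0.03 9 [-0.0025 -0.0014] [0.005 0.006]
  z -0.024 6 [-0.0024 -0.0019] [0.006 0.004]
  z -0.018 7 [-0.0032 -0.0056] [0.013 0.005]
  z -0.012 28 [-0.0027 -0.005 ] [0.019 0.017]
  z -0.006 14 [-0.0036 -0.0046] [0.014 0.008]
  z -0.0 20 [-0.0017 -0.0051] [0.015 0.011]
  z 0.006 19 [-0.0043 -0.0044] [0.015 0.011]
side [([-0.0008, 0.0019, -0.0871], 0.68), ([-0.1733, -0.3712, -0.1178], 0.53)]
top [([-0.0034, 0.0037, -0.0833], 0.97)]
probe [([-0.0071, 0.0014, -0.0499], 0.53)]
large_terminal [([-0.0004, 0.0035, -0.0846], 0.57)]
probe [([0.0348, -0.3462, -0.1206], 0.2)]
large_terminal [([-0.0007, 0.0009, -0.0858], 0.81)]
probe [([-0.0078, 0.002, -0.0496], 0.53)]
large_terminal [([-0.0015, 0.0028, -0.0871], 0.85)]
(0.573, 0.2625, 0.038) 249.40741335136534 338.59011993948707
(np.float64(0.5752070966565704), np.float64(0.2596334945249063), 0.062) 254.5582782336104 288.1535322720805
```

View pics/s6.png

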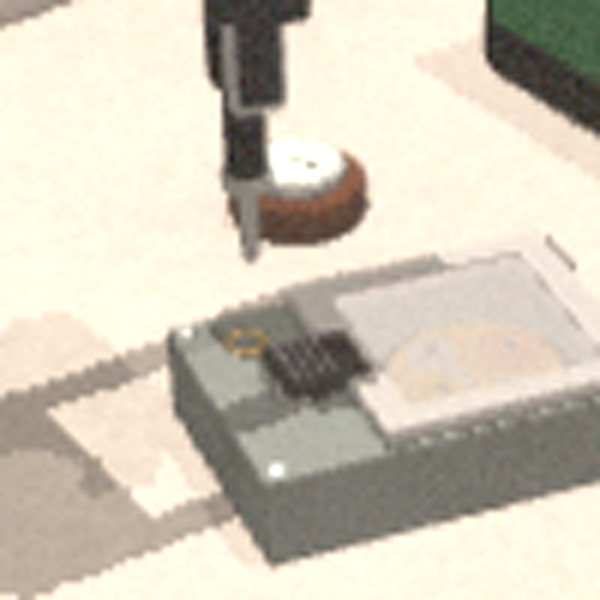

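The large cover is shut, the terminal ring shows at crop (247,342) and the pin tip at (250,260). I turn these pixels into an xy error by ray-plane intersection.

Run:
```python
from h import *
p,d=manip.camera("side"); s=manip.sense(); e=np.array(s["eef_pos"]); print(e)
i=manip.camera_info("side"); f=240/np.tan(np.radians(i["fov_y"]/2));T=np.array(i["extrinsics"]);R=T[:3,:3];C=-R.T@T[:3,3]
def ray(u,v,z):
    r=R.T@[(u-i["cx"])/f,(v-i["cy"])/f,1]; return C+r*(z-C[2])/r[2]
b=p.astype(int); w=np.zeros(p.shape[:2],bool); w[180:195,283:300]=1
m=w&(b[...,2]-b[...,0]>35); v,u=np.nonzero(m); print("ring px",len(u),u.min(),u.max(),v.min(),v.max(),(u.min()+u.max())/2,(v.min()+v.max())/2)
ring=ray((u.min()+u.max())/2,(v.min()+v.max())/2,.0385); print("ring",ring)
# pin rows: grey against light background
for v in range(160,176):
    row=b[v,280:305].sum(1); print(v,(row//3).tolist())
for z in(.0725,.0745,.0765): print("tip",z,ray(250/6+250-.5,259/6+130-.5,z)[:2])
```

```text
[0.57469625 0.2594529  0.12167385]
ring px 9 288 293 185 188 290.5 186.5
ring [0.57085055 0.26000163 0.0385    ]
160 [156, 156, 156, 155, 155, 151, 92, 72, 40, 40, 33, 41, 49, 83, 92, 117, 146, 145, 136, 141, 151, 137, 146, 121, 92]
161 [159, 158, 154, 154, 156, 153, 107, 80, 74, 73, 74, 77, 84, 85, 79, 83, 99, 99, 109, 112, 102, 92, 101, 91, 78]
162 [157, 153, 157, 153, 152, 152, 110, 76, 78, 78, 77, 82, 82, 78, 63, 68, 75, 85, 87, 91, 86, 81, 63, 65, 63]
163 [157, 153, 153, 153, 154, 152, 147, 109, 70, 81, 79, 82, 75, 68, 54, 58, 59, 66, 65, 64, 65, 67, 57, 61, 64]
164 [154, 154, 153, 152, 151, 151, 150, 131, 62, 69, 78, 76, 62, 51, 56, 52, 53, 60, 52, 58, 56, 55, 61, 58, 54]
165 [154, 153, 153, 155, 152, 154, 152, 137, 81, 66, 75, 77, 61, 42, 43, 45, 43, 45, 48, 50, 45, 43, 47, 50, 45]
166 [153, 153, 155, 156, 155, 154, 153, 139, 125, 61, 80, 79, 62, 43, 38, 37, 32, 41, 40, 46, 44, 43, 37, 40, 41]
167 [154, 154, 155, 154, 156, 156, 151, 136, 136, 95, 77, 80, 74, 32, 39, 38, 45, 39, 40, 37, 38, 39, 41, 38, 43]
168 [153, 157, 155, 155, 154, 154, 153, 149, 146, 107, 78, 76, 71, 35, 4
[... 322 characters left out ...]
53, 112, 80, 78, 92, 151, 148, 139, 139, 141, 141, 145, 141, 143, 143, 147, 147]
172 [157, 157, 154, 154, 155, 155, 152, 153, 149, 108, 78, 80, 95, 155, 155, 155, 153, 155, 154, 155, 154, 156, 156, 156, 153]
173 [155, 155, 155, 155, 153, 153, 156, 156, 151, 139, 78, 81, 103, 157, 158, 156, 155, 155, 154, 153, 153, 155, 155, 154, 152]
174 [154, 157, 156, 156, 154, 155, 158, 156, 157, 151, 128, 114, 133, 154, 154, 153, 152, 153, 152, 152, 153, 154, 154, 153, 152]
175 [155, 157, 155, 157, 158, 158, 158, 156, 157, 156, 153, 149, 153, 153, 155, 155, 153, 154, 153, 154, 156, 153, 154, 154, 155]
tip 0.0725 [0.57519757 0.26373731]
tip 0.0745 [0.57429604 0.26065955]
tip 0.0765 [0.57339451 0.2575818 ]
```

Run:
```python
from h import *
b=np.mean([manip.camera("side")[0].astype(float) for _ in range(5)],0)
print(manip.sense()["eef_pos"])
w=b[...,2]-b[...,0]; sub=w[181:193,283:299]; print(np.round(sub).astype(int))
s=np.clip(sub-(np.median(sub)+8),0,None); vv,uu=np.mgrid[181:193,283:299]
print("ring centroid",(s*uu).sum()/s.sum(),(s*vv).sum()/s.sum())
g=b.mean(2)
for v in range(171,174):
    r=(155-g[v,285:297])/(155-78); print(v,np.round(r,2), (r.clip(0,1)*np.arange(285,297)).sum()/r.clip(0,1).sum())
print(np.round(g[172:177,289:294]))
```

```text
[0.57469777 0.25944963 0.12172238]
[[28 27 28 27 23 23 23 19 16 17 13 13 10  9 10 10]
 [27 27 26 22 15 14 12 11 11 10  8  8  7  7  7  8]
 [22 19 17 11 10  9  9  8  9  7  8  9  9  8  8  7]
 [13  9  7  6  7  9  7  9 17  8  8  7 10  7  9  8]
 [10  7  5  7 10 35 57 30 31 40 41  8  9  9  8  9]
 [ 8  8  7  8 20 37 26 14 14 19 32 30  7  8  8  9]
 [10  9  9 10 29 34  6  7  8 10 32 24  8  7  7  8]
 [ 9  8  8  9 12 36 50 46 47 61 30 13  8  7  6  7]
 [10  9  9  8  8 14 21 20 20 25 12  7  7  7  8  9]
 [10 10 11 10  9  9  9  9  7  8  6  8  7  6  8  6]
 [10 10 12 10  9  9  9  9  9 11  7  7  5  6  7  8]
 [ 9 10 10 11 10 10  9 10  9 10  9  8  6  8  8  6]]
ring centroid 289.425862722791 185.71065604854005
171 [-0.02 -0.   -0.01  0.04  0.57  1.    0.98  0.81  0.06  0.09  0.18  0.18] 291.1366363030437
172 [ 0.02  0.02  0.01  0.04  0.39  1.    0.95  0.79  0.03 -0.01 -0.    0.02] 290.63631537032126
173 [ 0.02 -0.    0.03  0.02  0.13  1.03  0.96  0.65 -0.02 -0.04 -0.03 -0.01] 290.68187422934653
[[125.  78.  82.  94. 153.]
 [145.  76.  81. 105. 156.]
 [153. 126. 114. 133. 155.]
 [156. 153. 149. 152. 156.]
 [158. 158. 158. 156. 156.]]
```

>>> move_arm(targets="0.014 -0.004 0.1 0 0 0; 0.014 -0.004 0.2 0 0 0; 0.014 -0.004 0.23 0 0 0; 0.014 -0.004 0.25 0 0 0; 0.014 -0.004 0.25 0 0 0")

```text
time_s: 21.2
eef_pos: [0.5721, 0.2587, 0.0834]
orientation: [[-1.0, 0.0, -0.001], [0.0, 1.0, -0.0], [0.001, -0.0, -1.0]]
force: [0.2, 0.4, -0.4]
width: 0.015
grasp_force: 49.2
```

>>> move_arm(targets="0 0 0.015 0 0 0; 0 0 0.03 0 0 0; 0 0 0.03 0 0 0")

```text
time_s: 21.5
eef_pos: [0.5726, 0.259, 0.0797]
orientation: [[-1.0, 0.001, 0.0], [0.001, 1.0, 0.0], [-0.0, 0.0, -1.0]]
force: [0.1, 1.0, -1.4]
width: 0.0147
grasp_force: 49.2
```

>>> move_arm(targets="0 0 0.015 0 0 0; 0 0 0.03 0 0 0; 0 0 0.03 0 0 0")

```text
time_s: 21.8
eef_pos: [0.5725, 0.259, 0.075]
orientation: [[-1.0, 0.001, -0.0], [0.001, 1.0, 0.0], [0.0, 0.0, -1.0]]
force: [1.2, 2.1, -1.1]
width: 0.015
grasp_force: 49.1
```

>>> move_arm(targets="-0.002 0.006 0.02 0 0 0; -0.002 0.006 0.04 0 0 0; -0.002 0.006 0.06 0 0 0; -0.002 0.006 0.06 0 0 0")

```text
time_s: 22.2
eef_pos: [0.5724, 0.2595, 0.0654]
orientation: [[-1.0, 0.001, -0.001], [0.001, 1.0, -0.0], [0.001, -0.0, -1.0]]
force: [-0.2, 0.0, -1.0]
width: 0.0148
grasp_force: 49.1
```

Run:
```python
from h import *
print(manip.sense()["force"],manip.sense()["ft_torque"])
p,d=manip.camera("side"); q=cv2.resize(p[130:230,250:350],None,fx=6,fy=6,interpolation=cv2.INTER_CUBIC)
cv2.imwrite("pics/s7.png",cv2.convertScaleAbs(q,alpha=1.5,beta=15))
```

```text
[-0.22488476  0.01485777 -0.99289973] [-0.02417203  0.02646161  0.04235151]
```

View pics/s7.png

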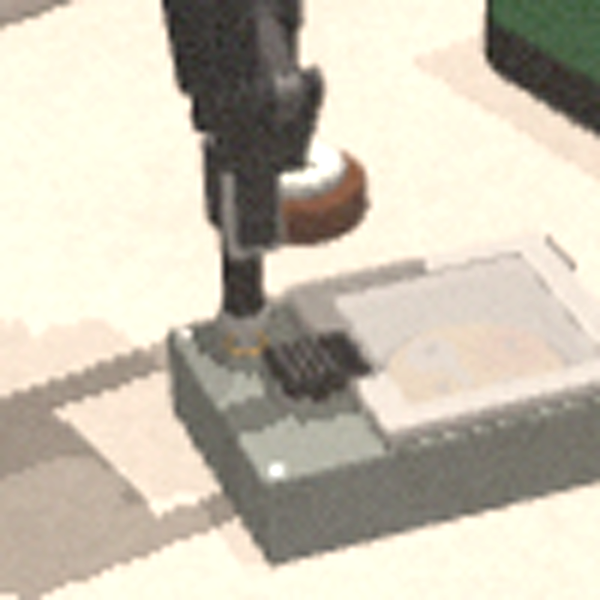

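The pin is in the terminal, with the collar just above the ring at (245,335). I go on down until the collar seats.

>>> move_arm(targets="0 0 0.02 0 0 0; 0 0 0.04 0 0 0; 0 0 0.055 0 0 0; 0 0 0.055 0 0 0")

```text
time_s: 22.65
eef_pos: [0.5725, 0.2597, 0.0574]
orientation: [[-1.0, 0.001, -0.001], [0.001, 1.0, -0.0], [0.001, -0.0, -1.0]]
force: [-0.9, -0.8, -0.8]
width: 0.015
grasp_force: 49.1
```

>>> move_arm(targets="0 0 0.01 0 0 0; 0 0 0.02 0 0 0; 0 0 0.02 0 0 0")

```text
time_s: 22.95
eef_pos: [0.5728, 0.2597, 0.0548]
orientation: [[-1.0, 0.001, -0.0], [0.001, 1.0, -0.0], [0.0, -0.0, -1.0]]
force: [0.9, -0.2, -0.3]
width: 0.0143
grasp_force: 49.1
```

>>> move_arm(targets="0 0 0.008 0 0 0; 0 0 0.015 0 0 0; 0 0 0.015 0 0 0")

```text
time_s: 23.25
eef_pos: [0.5733, 0.2599, 0.0545]
orientation: [[-1.0, 0.0, 0.001], [0.0, 1.0, -0.0], [-0.001, -0.0, -1.0]]
force: [-4.0, -2.2, 10.1]
width: 0.0146
grasp_force: 50.4
```

>>> move_arm(targets="0 0 0.008 0 0 0; 0 0 0.015 0 0 0; 0 0 0.015 0 0 0")

```text
time_s: 23.55
eef_pos: [0.5737, 0.26, 0.0544]
orientation: [[-1.0, 0.0, 0.001], [0.0, 1.0, -0.0], [-0.001, -0.0, -1.0]]
force: [-9.5, -3.5, 22.8]
width: 0.0145
grasp_force: 51.7
```

It is seated: contact came at the expected height and the force rises to 23 N. I take the load off, release and retreat upward.

>>> move_arm(targets="0 0 -0.025 0 0 0; 0 0 -0.025 0 0 0")

```text
time_s: 23.75
eef_pos: [0.5736, 0.26, 0.0551]
orientation: [[-1.0, 0.001, 0.002], [0.001, 1.0, 0.0], [-0.002, 0.0, -1.0]]
force: [-0.1, -0.2, -0.4]
width: 0.0148
grasp_force: 49.1
```

>>> move_arm(targets="0 0 0 0 0 0; 0 0 0 0 0 0; 0 0 0 0 0 0; 0 0 0 0 0 0; 0 0 0 0 0 0; 0 0 0 0 0 0", gripper=50)

```text
time_s: 24.35
eef_pos: [0.5729, 0.2598, 0.0541]
orientation: [[-1.0, 0.001, -0.0], [0.001, 1.0, -0.0], [0.0, -0.0, -1.0]]
force: [0.3, -0.5, 1.0]
width: 0.0497
grasp_force: 0.0
```

>>> move_arm(targets="0 0 -0.2 0 0 0; 0 0 -0.5 0 0 0; 0 0 -0.8 0 0 0; 0 0 -1 0 0 0; 0 0 -1 0 0 0; 0 0 -1 0 0 0; 0 0 -1 0 0 0")

```text
time_s: 25.05
eef_pos: [0.572, 0.2595, 0.2026]
orientation: [[-1.0, 0.001, -0.003], [0.001, 1.0, -0.001], [0.003, -0.001, -1.0]]
force: [0.5, -0.7, 0.3]
width: 0.05
grasp_force: 0.0
```

Run:
```python
from h import *
cover(.675,-.078,.035,.055); p=cover(.7015,.235,.045,.08)
for k in range(2):
    for t in("probe","large_terminal","small_lip"): print(t,[(np.round(r["at"],3).tolist(),round(r["conf"],2)) for r in manip.spot_point(t,"side")[:1]])
q=cv2.resize(p[100:330,230:480],None,fx=3,fy=2.6); cv2.imwrite("pics/s8.png",cv2.resize(p[110:310,230:480],None,fx=3,fy=3))
s=manip.sense(); print(s["time_s"],s["eef_pos"],s["force"])
```

```text
cover rad -0.01508609234561277 705 z at hinge 0.044425641747844524
cover rad -0.003836605010976557 695 z at hinge 0.04404950566090366
probe [([0.569, 0.262, 0.007], 0.49)]
large_terminal [([0.575, 0.261, 0.036], 0.62)]
small_lip [([0.582, -0.084, 0.049], 0.85)]
probe [([0.569, 0.262, 0.007], 0.49)]
large_terminal [([0.575, 0.261, 0.036], 0.62)]
small_lip [([0.582, -0.084, 0.049], 0.85)]
25.45 [0.57275618 0.25973246 0.20375515] [ 0.067616   -0.19972117  0.48785926]
```

View pics/s8.png

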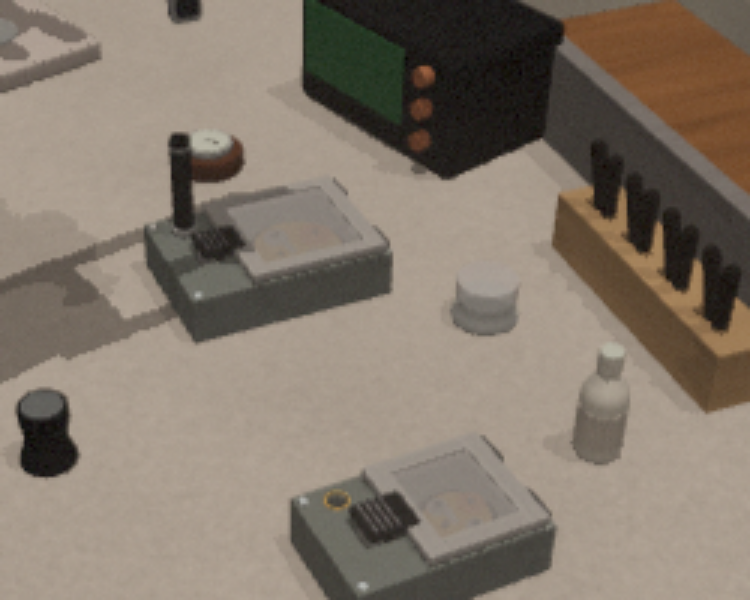

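Both covers lie flat. The probe stands upright in the large terminal at (182,230), collar on the deck, and the gripper is clear of everything.

```bash
python3 -c "
from workcell import manip
print(manip.job_done())"
```

```text
the job is handed in; nothing more can be done
None
```

I handed the job in at about 25 s of the 64 s allowed: both covers measured flat and shut, and the probe stands seated upright in the large tester's terminal. No verdict came back when I handed it in.

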